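Slide a brass label plate out over the ledge end for filing

ROBOT

A 6-joint arm with a two-finger parallel gripper is mounted at the origin on the work surface. World frame = base frame: x ahead of the robot, y to its left, z up, the work surface at z = 0. Lengths are in mm, angles in rad, forces in N, time in s.
With the tool pointing down it reaches from about 350 to 775 mm from the base axis. Payload 7.3 kg.
Tool frame: the origin (TCP) lies midway between the tips of the shut fingers; the grasp point (between the pads) lies 19 mm behind it; z points along the fingers, y is the line along which they close (so a half turn about z gives the same grasp; the last joint's range is limited). The gripper opens to 92 mm and grips with 3 to 60 N. Pads are 19 mm wide; open, the fingers measure 130 mm over their backs; the gripper's body (75 mm by 190 mm) begins 47 mm behind the grasp point.
Start: joints at [-1.376, 0.342, 1.524, -0, 1.275, -0.146], TCP at [175.499, -494.818, 226.741] pointing down, gripper open.
Joint ranges: [-2.53, 2.53], [-0.77, 2.02], [0.04, 2.7], [-1, 4.14], [0.28, 2.66], [-3.11, 3.11]. Speed limits (rad/s): [2.57, 2.57, 3.14, 3.14, 3.14, 3.14].

INTERFACE

Orientations are given as [roll, pitch, yaw] about the fixed x, y, z axes, in that order (R = Rz(yaw) Ry(pitch) Rx(roll)).
In Python, from plant import bot gives the robot as it stands.
- The arm moves only by the tool jog_arm, never from a script. Its arguments are lists of equal length, an entry for each row: "dp": the shift along the tool's x, y, z in m, a list of three; "twist": the turn about the tool's z in degrees. A call has 1 to 10 rows; each row shifts and turns the commanded pose from where the row before left it, along the tool's axes as they then stand; what a row does not reach is not made up. A row lasts 1/8 s, in which the tool goes at most 62.5 mm and 10.7 degrees, less where a joint would pass 70% of its speed; a pose out of reach is approached as far as the arm can. A call is refused whole if a number of a shift passes 0.0625 or a number of a turn 10.7, either way. A call with a gripper value outside its range is refused whole. "jaw" is the finger opening in m, from 0 to 0.0918, set as the call begins (left out, the last holds). The fingers move at their own pace and stop on an object; the grip force is fixed at half the most. Time passes only in rows, so rows that do not move let the fingers close. It gives the time, the measured TCP pose, the force, the opening and the grip force at its end, in the units of the state.
- bot.get_obs(): the state, without advancing time (a new reading comes with each control period).
- bot.capture(name): name is "scene" or "top" or "wrist"; returns the picture (400x640x3 uint8, blue, green, red); there is no depth.
- bot.camera_params(name): a dict with "fx", "fy", "cx", "cy" (pixels), "k1" (the pictures are not rectified: a ray, as slopes to the right and down, at radius r is drawn at 1 + k1 r^2 times it, then the intrinsics apply), "R" (3x3) and "t" (3): a world point X has camera coordinates R X + t. Camera axes: x right, y down, z forward; pixel columns grow to the right and rows downward; lengths in mm; the calibration is good to about 2 mm. A picture is of the moment at which its call begins: read the wrist's pose just before it. camera_params takes no time and is no camera call; for the wrist camera it gives the pose at the moment of the call.
- bot.close_job(): hands the job in; it is judged then, once.
Trained networks look in the newest picture that a camera, given by its name, has taken for a name from the list of things; names that differ only in an ending like _2 or _b are one class to them, and where a whole thing is asked for, a point or a joint stands for the part that bears it (a point fixed in the world has none). Each returns a list of dicts, best first, with "confidence" (0 to 1); they miss things now and then, are a little off and sometimes report something else, mostly with a low value. They report only what shows in the picture. A call takes as long as a camera call. They do not tell look-alikes from the thing itself.
- bot.find_in(camera, label): "bbox" ([centre column, centre row, width, height] in pixels, round what is visible of it).
- bot.masks_of(camera, label): "pixels" (400x640 bool, what is visible of it) and "bbox" ([centre column, centre row, width, height] in pixels, round what is visible of it).
The state is a dict: "time": time; "joint_positions": joint angles; "dq": joint speeds; "tau": joint torques, N m; "tool_pos": TCP position; "tcp_rot": TCP orientation; "contact_force": force on the tool from outside, world axes, zero at the start; "moment": the same for the moment, N m; "grip_width": finger opening in mm; "finger_force": force on a finger pad.
Only numpy, scipy, OpenCV 4.12 (cv2) and the standard library are available. Lean on these libraries where they do the work, as an engineer would, in place of code of your own. Each camera call takes 0.05 s, during which the arm holds its last target. There are 200 camera calls.

TASK

Get the brass label plate ready for filing its edge: pushing it only with the fingers, bring it flat against the low fence at the back of the wooden ledge and let about a third of its length stick out past the end of the ledge where the round brass dish stands. Never pick the plate up, tip it or let it fall, and leave everything else where it is.

Things in the scene. Friction and masses are not known exactly. Their poses are not given: they have to be found in the camera images.
- ledge: wooden ledge fixed to the bench: a low riser on two feet, 160 mm deep (its x) by 320 mm long (its y), flat top 60 mm above the bench, both ends (at y = +160 and -160 mm) open. Along the whole back (+x) edge of the top runs a fence 12 mm thick and 12 mm high; its front face is at x = +68 mm. Origin: centre of the underside, on the bench; x points away from the robot to the fence, y along the ledge, z up. The ledge is placed and turned a little differently each time
- plate_center (a point): centre (half-way up) of the loose brass plate, 95 mm (its x) by 130 mm (its y, the length, which lies roughly along the ledge) by 6 mm thick, 0.44 to 0.66 kg, lying flat on the ledge's top clear of the fence, usually a little askew. Too wide for a gripper to span. Flat against the fence its centre is at x = +20.5 mm in the ledge's frame
- dish: the round shallow brass dish, 124 mm across, 20 mm high; it stands on the bench just off one end of the ledge and marks the end where the edge will be filed; it catches the filings. Origin: centre of its underside
- studbox: square open wooden box of studs, 110 x 110 x 40 mm, on the bench just off the other end of the ledge. Bystander. Origin: centre of its underside
- jar: low amber glass jar, 60 mm across, 70 mm high, behind the ledge. Bystander. Origin: centre of its underside
- weight: small steel weight with a knob, 44 mm across, 46 mm high, behind the ledge. Bystander. Origin: centre of its underside
- graver: graver (screwdriver-like hand tool with a wooden handle) lying on the bench in front of the ledge, lower than the ledge's top. Bystander
Not all that is in view belongs to the job. Of the things shaped like the part that bears plate_center, the brass one is meant.

How it is judged (in metres and radians):
At the end, for the whole second after the job is handed in: the plate rests flat on the ledge against the fence (within 5 mm at its middle and 0.08 rad), and 30 to 56 mm of its 130 mm length sticks out past the ledge's end at the dish (x of plate_center in the frame of ledge above 0.0155 m and angle between the y axis of plate_center and the y axis of ledge, either way round below 0.08 rad and z of plate_center in the frame of ledge between 0.06 and 0.066 m and angle between plate_center's own z axis and vertical below 0.05 rad and linear speed of plate below 0.01 m/s and ((y of dish in the frame of ledge above 0 m and y of plate_center in the frame of ledge between 0.125 and 0.151 m) or (y of dish in the frame of ledge below 0 m and y of plate_center in the frame of ledge between -0.151 and -0.125 m))); the robot touches nothing.
It fails at once if the plate is lifted or tipped (z of plate_center in the frame of ledge above 0.073 m or angle between plate_center's own z axis and vertical above 0.2 rad).
It fails at once if the plate falls off the ledge (z of plate_center in the frame of ledge below 0.05 m).
It fails at once if another thing is pushed away or knocked over (moved more than 20 mm) (distance of any of dish, studbox, jar, weight, graver from where it was at the start of the episode above 0.02 m).
It also fails if it takes over 64 s, if anything falls off the work surface, if the arm or the gripper's body presses on something with over 40 N, if the wrist force passes 120 N, or if a joint passes its speed limit or range.

## Working session

There is one attempt and no reset: what is moved stays moved. The work goes in short steps, Python scripts to look and compute and a tool call to move; the robot and the scene stay as the last step left them, time stands still between calls to the robot, and variables do not carry over. Pictures are saved under pics/ and viewed, at most 10 in all, crops included, and the job is handed in when it is done.

Besides the shell and the picture viewer there is one more tool, called in YAML: its name, and indented under it one key for each argument. jog_arm: Moves the arm, as the interface text tells. Its arguments: {"type":"object","properties":{"dp":{"type":"array"},"twist":{"type":"array"},"jaw":{"type":"number"}},"required":["dp","twist"]}

```bash
mkdir -p pics; ls; cat > h.py <<'E'
import numpy as np, cv2
from plant import bot
def ray(cam,px,z):
    p=bot.camera_params(cam); R=np.array(p["R"]);t=np.array(p["t"]).ravel()
    K=np.array([[p["fx"],0,p["cx"]],[0,p["fy"],p["cy"]],[0,0,1.]])
    u=cv2.undistortPoints(np.array(px,float).reshape(-1,1,2),K,np.array([p["k1"],0,0,0,0.])).reshape(-1,2)
    d=np.c_[u,np.ones(len(u))]@R; c=-R.T@t
    return c+d*((z-c[2])/d[:,2])[:,None]
def proj(cam,X):
    p=bot.camera_params(cam); R=np.array(p["R"]);t=np.array(p["t"]).ravel()
    c=np.array(X,float)@R.T+t; s=c[:,:2]/c[:,2:]; s=s*(1+p["k1"]*(s**2).sum(1))[:,None]
    return s*[p["fx"],p["fy"]]+[p["cx"],p["cy"]]
E
python3 - <<'E'
from h import *
for c in("top","scene"):
    cv2.imwrite(f"pics/{c}0.png",bot.capture(c))
    for n in("ledge","plate_center","dish","studbox"):
        for d in bot.find_in(c,n)[:3]: print(c,n,np.round(d["bbox"]),round(d["confidence"],2))
print(bot.get_obs())
E
```

```text
pics
top ledge [447. 195.  70.  65.] 0.72
top ledge [336. 195. 158.  83.] 0.7
top plate_center [338. 196.  64.  51.] 0.96
top plate_center [205. 270.  64.  69.] 0.93
top plate_center [424. 307.  63.  71.] 0.84
top dish [339. 196.  61.  46.] 0.33
top studbox [447. 193.  63.  63.] 0.71
scene ledge [311. 220. 131.  98.] 0.75
scene plate_center [308. 207.  59.  33.] 0.95
scene plate_center [205. 217.  44.  37.] 0.95
scene plate_center [344. 161.  43.  31.] 0.93
scene dish [377. 182.  44.  30.] 0.89
scene studbox [241. 269.  61.  58.] 0.87
{'time': 0.5, 'joint_positions': array([-1.37600795e+00,  3.42014022e-01,  1.52415649e+00,  6.17936546e-07,
        1.27542225e+00, -1.45985897e-01]), 'dq': array([-0.00149534, -0.00115808, -0.00043814, -0.00011172,  0.00124727,
        0.0002195 ]), 'tau': array([-1.87657410e-03, -4.30816126e+01, -2.44310492e+01,  7.17846025e-02,
        4.88848414e-02, -1.64167892e-05]), 'tool_pos': array([ 175.48921031, -494.7862193 ,  226.71347264]), 'tcp_rot': array([-3.14159264e+00, -6.00182108e-07,  3.40774093e-01]), 'contact_force': array([ 0.30074101, -0.5808832 ,  0.43101881]), 'moment': array([ 0.07284569, -0.03318301, -0.02643471]), 'finger_force': 0.0, 'grip_width': 91.65402380959912}
```

View pics/top0.png

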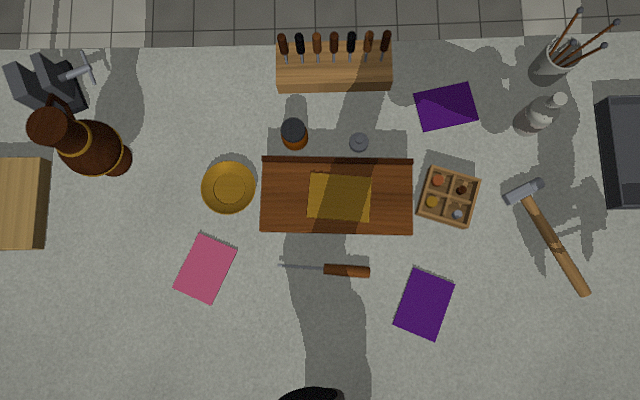

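View pics/scene0.png

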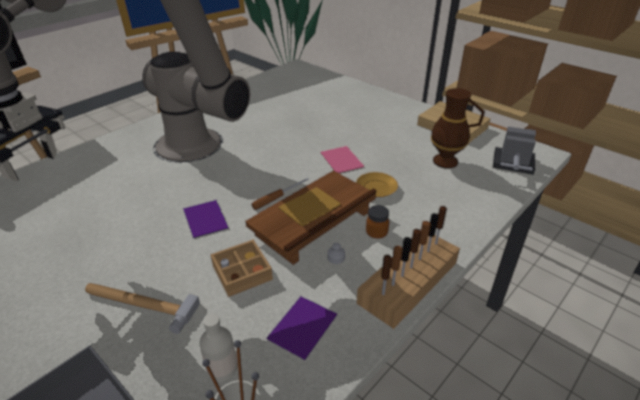

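The top view shows the brass dish at about (228,188), off the ledge's left end, and the brass plate at (339,197). The ledge's top spans about columns 260–413 and rows 157–235, and the studbox is at (448,196). The purple and pink sheets are look-alikes.

```bash
python3 - <<'E'
from h import *
im=cv2.imread("pics/top0.png")[145:245,250:425]
cv2.imwrite("pics/crop.png",cv2.convertScaleAbs(cv2.resize(im,None,fx=4.5,fy=4.5,interpolation=cv2.INTER_CUBIC),alpha=1.5))
print(ray("top",[(262,157),(413,159),(412,235),(260,233)],60))
print(ray("top",[(309,171),(371,174),(370,222),(306,218)],66)); print(ray("top",[(228,188)],20))
m=[d for d in bot.masks_of("top","plate_center")][:1]
p=m[0]["pixels"].astype(np.uint8); 
r=cv2.minAreaRect(ray("top",np.argwhere(p)[:,::-1],66)[:,:2].astype(np.float32)); print(m[0]["bbox"],r)
m=bot.masks_of("top","ledge")
for d in m[:2]: print(d["bbox"],d["confidence"],cv2.minAreaRect(ray("top",np.argwhere(d["pixels"])[:,::-1],60)[:,:2].astype(np.float32)))
E
```

```text
[[ 682.99089195  137.76507302   60.        ]
 [ 670.53955042 -183.9807451    60.        ]
 [ 509.35234007 -173.38927004   60.        ]
 [ 520.11286599  141.4676168    60.        ]]
[[648.50933716  37.18439962  66.        ]
 [638.86206516 -93.30904096  66.        ]
 [537.47679797 -87.43955289  66.        ]
 [548.68350655  44.87670202  66.        ]]
[[624.85494747 219.41634305  20.        ]]
[206.4, 269.0, 64.1, 73.6] ((449.3404541015625, 253.35409545898438), (92.18266296386719, 122.89698791503906), 64.44103240966797)
[334.7, 196.3, 154.8, 85.7] 0.83 ((599.166015625, -17.42901611328125), (322.01629638671875, 164.6290740966797), 87.38062286376953)
```

View pics/crop.png

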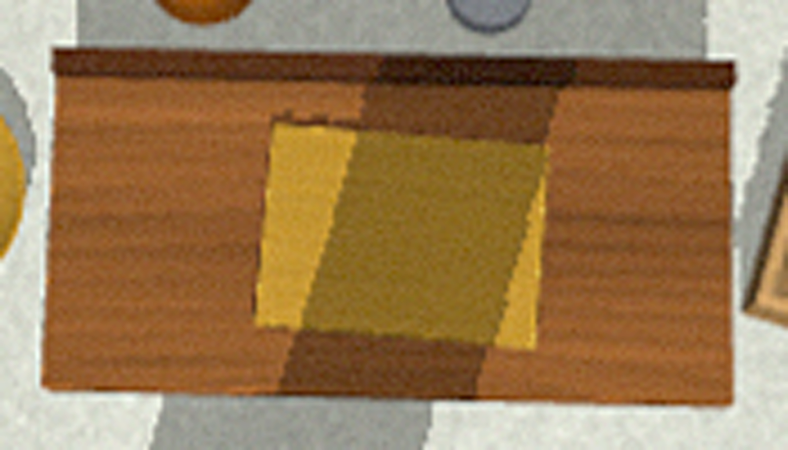

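The crop shows ledge front corners at (43,388) and (733,404), and fence-top back corners at (53,48) and (735,62). The plate's corners are (273,123), (548,146), (535,349) and (256,326).

```bash
cat >> h.py <<'E'
def fit(model,X):
    model=np.array(model,float);X=np.array(X)[:,:2]
    a=model-model.mean(0);b=X-X.mean(0)
    th=np.arctan2((a[:,0]*b[:,1]-a[:,1]*b[:,0]).sum(),(a*b).sum())
    R=np.array([[np.cos(th),-np.sin(th)],[np.sin(th),np.cos(th)]])
    t=X.mean(0)-R@model.mean(0)
    return t,th,np.abs(model@R.T+t-X).max()
E
python3 - <<'E'
from h import *
c=lambda P:np.array(P,float)/4.5-.4+[250,145]
L=np.r_[ray("top",c([(43,388),(733,404)]),60),ray("top",c([(53,48),(735,62)]),72)]
t,th,e=fit([(-80,160),(-80,-160),(80,160),(80,-160)],L);print(t,th,e)
P=ray("top",c([(273,123),(548,146),(535,349),(256,326)]),66)
tp,tph,e=fit([(47.5,65),(47.5,-65),(-47.5,-65),(-47.5,65)],P);print(tp,tph,e)
R=np.array([[np.cos(th),-np.sin(th)],[np.sin(th),np.cos(th)]])
print("plate in ledge",R.T@(tp-t),tph-th)
print("dish",R.T@(ray("top",[(228,188)],20)[0,:2]-t))
# studbox right; tool targets
E
```

```text
[596.92064212 -18.88496421] -0.04448045042114484 1.2634451755990597
[591.65158999 -24.95045445] -0.10399647189729525 0.7958169307003331
plate in ledge [-4.99413377 -6.29378345] -0.059516021476150406
dish [ 17.31042121 239.30772611]
```

jog_arm:
  dp:
    - [0,0,0]
    - [0,0,0]
    - [0,0,0]
    - [0,0,0]
    - [0,0,0]
    - [0,0,0]
    - [0,0,0]
    - [0,0,0]
  twist: [-9.7,-9.7,-9.7,-9.7,-9.7,-9.7,-9.7,0]
  jaw: 0.05

```text
time: 1.6
tool_pos: [175.5, -494.8, 226.8]
tcp_rot: [3.142, 0.0, 1.524]
contact_force: [-0.5, -0.5, 0.3]
grip_width: 49.9
finger_force: 0.0
```

jog_arm:
  dp:
    - [0.039,0.0394,0]
    - [0.039,0.0394,0]
    - [0.039,0.0394,0]
    - [0.039,0.0394,0]
    - [0.039,0.0394,0]
    - [0.039,0.0394,0]
    - [0.039,0.0394,0]
    - [0.039,0.0394,0]
    - [0.039,0.0394,0]
    - [0.039,0.0394,0]
  twist: [0,0,0,0,0,0,0,0,0,0]

```text
time: 2.85
tool_pos: [587.9, -121.5, 226.8]
tcp_rot: [3.141, 0.0, 1.522]
contact_force: [-0.3, -0.7, -0.0]
grip_width: 50.0
finger_force: 0.0
```

jog_arm:
  dp:
    - [0,0,0.03]
    - [0,0,0.03]
    - [0,0,0.03]
    - [0,0,0.03]
    - [0,0,0.02]
    - [0,0,0.01]
    - [0,0,0.005]
    - [0,0,0]
  twist: [0,0,0,0,0,0,0,0]

```text
time: 3.85
tool_pos: [586.9, -123.0, 72.1]
tcp_rot: [3.141, 0.0, 1.525]
contact_force: [0.2, -0.2, 0.3]
grip_width: 50.1
finger_force: 0.0
```

jog_arm:
  dp:
    - [0,0,0.005]
    - [0,0,0.004]
    - [0,0,0]
  twist: [0,0,0]

```text
time: 4.22
tool_pos: [586.4, -122.8, 62.4]
tcp_rot: [-3.141, -0.0, 1.526]
contact_force: [0.6, -0.0, -0.1]
grip_width: 50.1
finger_force: 0.0
```

```bash
python3 - <<'E'
from h import *
a=bot.capture("top"); 
cv2.imwrite("pics/t1.png",cv2.resize(a[145:245,250:425],None,fx=4.5,fy=4.5))
E
```

```text
(no output)
```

View pics/t1.png

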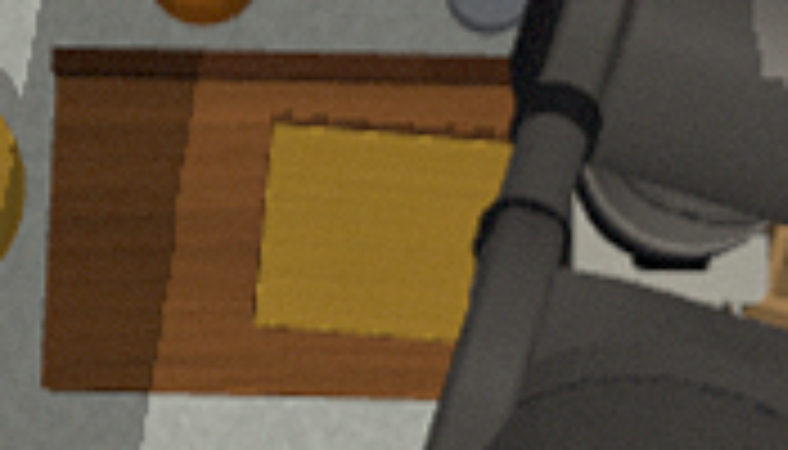

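The plate hasn't moved, and there is no contact force at z = 62.4. I'll push along the ledge now.

jog_arm:
  dp:
    - [0.008,0,0]
    - [0.008,0,0]
    - [0.006,0,0]
    - [0.006,0,0]
    - [0.008,0,0]
    - [0.008,0,0]
    - [0.008,0,0]
    - [0.008,0,0]
    - [0.008,0,0]
    - [0.008,0,0]
  twist: [0,0,0,0,0,0,0,0,0,0]

```text
time: 5.52
tool_pos: [590.1, -46.5, 62.7]
tcp_rot: [3.142, 0.0, 1.526]
contact_force: [0.3, -3.2, 0.8]
grip_width: 50.3
finger_force: 1.9
```

jog_arm:
  dp:
    - [0.008,0,0]
    - [0.008,0,0]
    - [0.008,0,0]
    - [0.008,0,0]
    - [0.008,0,0]
    - [0.008,0,0]
    - [0.008,0,0]
    - [0.008,0,0]
    - [0.008,0,0]
    - [0,0,0]
  twist: [0,0,0,0,0,0,0,0,0,0]

```text
time: 6.78
tool_pos: [593.1, 26.2, 62.5]
tcp_rot: [-3.141, -0.001, 1.527]
contact_force: [0.5, 0.2, 0.7]
grip_width: 49.9
finger_force: 0.0
```

```bash
python3 - <<'E'
from h import *
a=bot.capture("top"); 
cv2.imwrite("pics/t2.png",cv2.resize(a[145:245,200:375],None,fx=4.5,fy=4.5,interpolation=cv2.INTER_CUBIC))
E
```

```text
(no output)
```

View pics/t2.png

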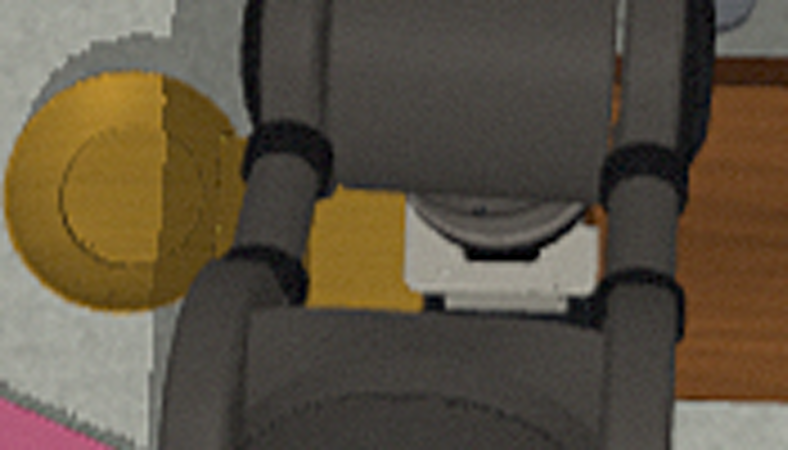

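The arm hides most of the plate. Its left end shows at about crop column 218 over the dish, so I'll check that against the finger position.

```bash
python3 - <<'E'
from h import *
print(ray("top",[(200+218/4.5-.4,145+170/4.5)],66)-[596.9,-18.9,0])
print(proj("top",[[600,165,66]]))
E
```

```text
[[ 29.22026715 185.02952426  66.        ]]
[[248.48443465 194.97034915]]
```

jog_arm:
  dp:
    - [0.005,0,0]
    - [0.005,0,0]
    - [0.004,0,0]
    - [0.003,0,0]
    - [0,0,0]
    - [-0.01,0,0]
    - [-0.015,0,0]
    - [-0.015,0,-0.02]
    - [0,0,-0.03]
    - [0,0,-0.03]
  twist: [0,0,0,0,0,0,0,0,0,0]

```text
time: 8.07
tool_pos: [592.1, 0.5, 143.6]
tcp_rot: [-3.141, -0.0, 1.524]
contact_force: [0.5, -0.3, 0.4]
grip_width: 49.9
finger_force: 0.0
```

jog_arm:
  dp:
    - [0,0,0]
    - [0,0,0]
    - [0,0,0]
    - [0,0,0]
    - [0,0,0]
    - [0,0,0]
    - [0,0,0]
    - [0,0,0]
    - [0,0,0]
    - [0,0,0]
  twist: [10,10,10,10,10,10,10,10,10,0]
  jaw: 0.06

```text
time: 9.32
tool_pos: [592.2, 1.0, 142.8]
tcp_rot: [3.142, -0.0, -0.044]
contact_force: [-0.2, -0.2, 0.4]
grip_width: 60.0
finger_force: 0.0
```

jog_arm:
  dp:
    - [-0.028,0,0]
    - [-0.028,0,0]
    - [-0.028,-0.017,0]
    - [0,-0.025,0]
    - [0,-0.025,0]
    - [0,-0.025,0]
    - [0,-0.025,0]
    - [0,0,0]
  twist: [0,0,0,0,0,0,0,0]

```text
time: 10.32
tool_pos: [513.6, 123.4, 142.7]
tcp_rot: [-3.141, -0.0, -0.04]
contact_force: [0.0, 0.1, -0.5]
grip_width: 59.9
finger_force: 0.0
```

```bash
python3 - <<'E'
from h import *
a=bot.capture("top"); 
cv2.imwrite("pics/t3.png",cv2.resize(a[145:245,200:375],None,fx=4.5,fy=4.5,interpolation=cv2.INTER_CUBIC))
E
```

```text
(no output)
```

View pics/t3.png

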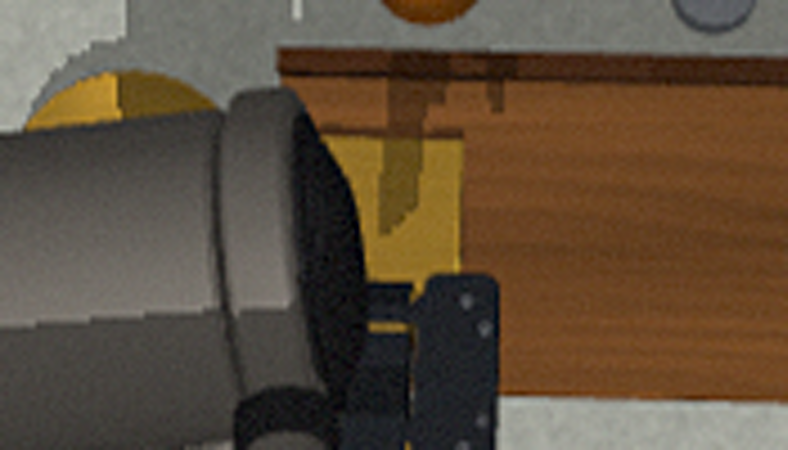

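The plate's back right corner shows at crop (464,137), and its edges look parallel to the fence.

```bash
python3 - <<'E'
from h import *
th=-.0445;R=np.array([[np.cos(th),-np.sin(th)],[np.sin(th),np.cos(th)]])
T=np.array([596.9,-18.9])
for p in[(464,137),(462,270)]: print((ray("top",[(200+p[0]/4.5-.4,145+p[1]/4.5-.4)],66)[0,:2]-T)@R)
print((np.array(bot.get_obs()["tool_pos"])[:2]-T)@R)
E
```

```text
[40.05098228 71.35153451]
[-23.04295334  70.24741939]
[-89.55023166 137.55585014]
```

jog_arm:
  dp:
    - [0,0,0.02]
    - [0,0,0.02]
    - [0,0,0.02]
    - [0,0,0.012]
    - [0,0,0.008]
    - [0,0,0]
  twist: [0,0,0,0,0,0]

```text
time: 11.12
tool_pos: [513.5, 122.3, 62.5]
tcp_rot: [3.141, 0.001, -0.045]
contact_force: [-0.3, 0.1, 0.4]
grip_width: 60.2
finger_force: 0.0
```

jog_arm:
  dp:
    - [0.007,0,0]
    - [0.007,0,0]
    - [0.005,0,0]
    - [0.005,0,0]
    - [0.005,0,0]
    - [0.005,0,0]
    - [0.004,0,0]
    - [0.004,0,0]
    - [0.004,0,0]
    - [0,0,0]
  twist: [0,0,0,0,0,0,0,0,0,0]

```text
time: 12.38
tool_pos: [558.9, 120.6, 62.5]
tcp_rot: [3.141, 0.002, -0.045]
contact_force: [-3.5, 0.0, 2.4]
grip_width: 59.9
finger_force: 1.8
```

jog_arm:
  dp:
    - [0.002,0,0]
    - [0.002,0,0]
    - [0.0015,0,0]
    - [0.001,0,0]
    - [0,0,0]
  twist: [0,0,0,0,0]

```text
time: 13.0
tool_pos: [564.8, 120.3, 62.5]
tcp_rot: [3.141, 0.003, -0.045]
contact_force: [-8.2, 0.4, 5.4]
grip_width: 59.9
finger_force: 3.9
```

jog_arm:
  dp:
    - [0.001,0,0]
    - [0.001,0,0]
    - [0,0,0]
  twist: [0,0,0]

```text
time: 13.38
tool_pos: [565.0, 120.3, 62.4]
tcp_rot: [3.141, 0.007, -0.045]
contact_force: [-12.9, -0.1, 8.4]
grip_width: 59.9
finger_force: 6.7
```

The TCP has stopped advancing while the force rises, so the plate is on the fence. I'll back off, lift and check.

jog_arm:
  dp:
    - [-0.002,0,0]
    - [-0.01,0,0]
    - [-0.02,0,0]
    - [-0.02,0,-0.02]
    - [0,0,-0.04]
    - [0,0,-0.06]
    - [0,0.06,-0.03]
    - [0,0.06,0]
    - [0,0.06,0]
    - [0,0.06,0]
  twist: [0,0,0,0,0,0,0,0,0,0]

```text
time: 14.62
tool_pos: [505.8, -115.3, 211.2]
tcp_rot: [3.14, -0.003, -0.045]
contact_force: [1.0, -0.5, -0.5]
grip_width: 59.8
finger_force: 0.0
```

jog_arm:
  dp:
    - [-0.03,0.05,0]
    - [-0.03,0.05,0]
    - [-0.03,0.05,0]
    - [-0.03,0.05,0]
    - [0,0.05,0]
    - [0,0,0]
  twist: [0,0,0,0,0,0]

```text
time: 15.38
tool_pos: [373.8, -361.1, 210.6]
tcp_rot: [3.139, -0.002, -0.049]
contact_force: [0.3, 0.6, -0.6]
grip_width: 60.4
finger_force: 0.0
```

```bash
python3 - <<'E'
from h import *
a=bot.capture("top"); 
cv2.imwrite("pics/t4.png",cv2.resize(a[145:245,200:375],None,fx=4.5,fy=4.5,interpolation=cv2.INTER_CUBIC))
E
```

```text
(no output)
```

View pics/t4.png

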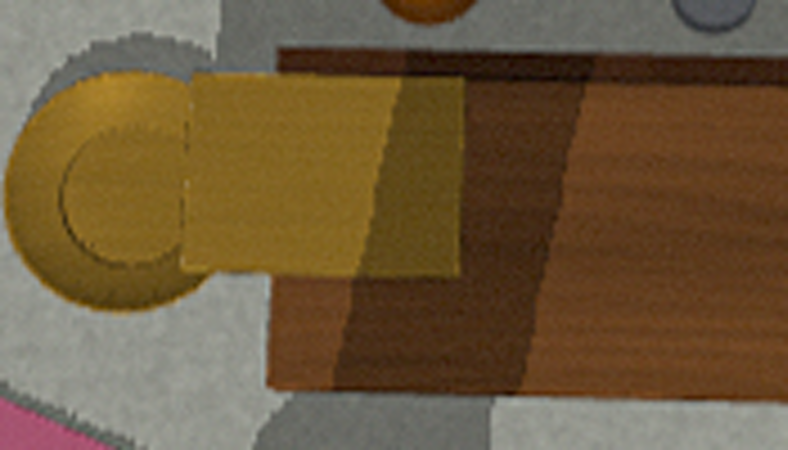

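The plate lies against the fence. Its corners are at crop (193,73), (464,78), (459,277) and (182,270), and the ledge end is at about column 272.

```bash
python3 - <<'E'
from h import *
th=-.0445;R=np.array([[np.cos(th),-np.sin(th)],[np.sin(th),np.cos(th)]])
X=ray("top",np.array([(193,73),(464,78),(459,277),(182,270)])/4.5-.4+[200,145],66)
t,a,e=fit([(47.5,65),(47.5,-65),(-47.5,-65),(-47.5,65)],X)
c=(t-[596.9,-18.9])@R; print(c,a-th,e)
if 128<c[1]<148 and abs(c[0]-20.5)<4 and abs(a-th)<.05: print(bot.close_job())
E
```

```text
[ 21.11734423 136.16988526] 0.0007253254738632253 1.0655716216599416
the job is handed in; nothing more can be done
None
```

The brass plate lies flat against the fence and sticks out about 41 mm past the dish end of the ledge; the robot touches nothing, and I handed the job in at about 15.5 s.

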